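Pin the clamp arm of a welding jig to its hinge bracket

TASK

On the blue welding jig, slide the red clamp arm forward along its rail into the yellow hinge bracket until its eye nestles fully home against the stop, then take the green-knobbed pin from the stand and push it straight down through the bracket and the arm's eye until the knob sits on the bracket. Feel your way: the fit is stiff at the end but must not be forced, in either step. Let go, leave the arm pinned and lying flat along its rail, and leave the other pin and everything else on the bench where it is.

Things in the scene. Friction and masses are not known exactly. Their poses are not given: they have to be found in the camera images.
- jig: Welding jig fixed to the bench: blue base plate 360 x 100 x 10 mm with a steel rest rail and a yellow hinge bracket. Origin on the bench under the rail's centre line; x runs along the rail towards the bracket, z up. An L-shaped steel workpiece, 40 mm high above the bench, lies beside the rail at y = -21 to -49 mm.
- rail_end (a point): End of the jig's rest rail nearest the bracket, top centre, 26 mm above the bench, 50 mm along jig x. The rail is 24 mm wide and runs 230 mm back from here; the clamp arm lies and slides on it.
- slot_mid (a point): Point of the jig at the height of the bracket's top (53 mm), 100 mm along jig x. The bracket is bolted somewhere in slots: its vertical bore (13.5 mm wide) lies up to 12 mm before or beyond this point along jig x, on the rail's centre line; this reading does not tell where. It does not shift under load. Its upper plate is 41 to 53 mm, its lower 10 to 25 mm above the bench.
- stop_mid (a point): Point of the jig 21 mm below slot_mid, in the gap between the bracket's two plates (each 60 mm along x, 50 mm wide, bore 18 mm from the near edge). The gap is open towards the rail. Inside it a rigid V-shaped stop opens to -x: when the arm's round eye rests against both V faces, the eye is in line with the bore. Shifted in x like the bore, by up to 12 mm.
- insert_mid (a point): Point of the jig 29 mm below slot_mid, 24 mm above the bench: height of the top of a stiff friction insert in the bore of the bracket's lower plate (same unknown shift in x). The pin stops on it about 11 mm short of home and must push it down with about 7 N; it does not spring back. When the knob sits on the bracket the pin's tip is 13 mm above the bench.
- clamp_arm: Loose red steel clamp arm, 0.3 to 0.6 kg, 216 mm long, 26 wide, 12 thick, lying on the rail a few mm and degrees off its line, eye 40 to 85 mm short of the bore. Origin on the axis of its eye at the underside; x points out past the eye, to the bracket. Eye: ring 32 mm across, 14.5 mm hole. Black grip post 110 mm behind the eye; nut and stud 180 mm behind it, 38 mm high.
- eye_mid (a point): Centre of the clamp arm's eye, on its axis, 6 mm above the arm's underside.
- post_grip (a point): Point on the axis of the arm's black square grip post (20 x 20 mm, sides along and across the arm), 40 mm above the arm's underside: 20 mm below the post's top, 28 mm above the arm's upper face.
- stand: Wooden pin stand fixed to the bench, 56 x 150 x 46 mm high, with two 17 mm holes right through it at y = -40 and +40 mm. Origin at the centre of its underside, y along its length. One hole holds the green-knobbed pin, the other the orange one, either way round.
- pin: Hinge pin, 0.09 kg: steel shank 12 mm thick, 40 mm long, tip tapered to 5 mm over the last 7 mm; above it a green round knob 24 mm across, 36 mm tall. Origin at the tip, z up along the pin: knob underside at z = 40 mm, top at 76 mm. Starts upright in the stand, knob resting on its top, tip 6 mm above the bench.
- spare_pin: A second pin like it with an orange knob and a 15 mm shank, too thick for this hinge, upright in the stand's other hole; leave it. Origin at its tip.
- angle_long: Loose steel angle, 200 x 35 x 35 mm, lying on the bench; leave it. Origin under its centre, x along it.
- angle_short: Loose steel angle, 120 x 30 x 30 mm, lying on the bench; leave it. Origin under its centre, x along it.
- hammer: Hammer lying on the bench; leave it.
- brush: Brush lying on the bench; leave it.
- tin: Blue tin, 70 mm in diameter, 110 mm tall, standing on the bench; leave it. Origin at the centre of its base.
- magnet: Red welding magnet, flat, 90 x 90 x 16 mm, on the bench; leave it. Origin under its centre.

How it is judged:
On the way:
1. the arm's eye is inside the bracket, while the pin is not yet in it (x of eye_mid in the frame of jig between 0.082 and 0.118 m and y of eye_mid in the frame of jig between -0.006 and 0.006 m and z of eye_mid in the frame of jig between 0.026 and 0.038 m and horizontal distance between pin and eye_mid above 0.03 m), for 0.2 s.
At the end, for the whole second after the job is handed in: Green pin upright (0.08 rad) through bracket and eye, tip under 16 mm above the bench and within 5 mm of the eye axis; eye between the plates (jig x 82 to 118 mm, within 6 mm of its centre line, 26 to 38 mm above the bench); arm flat (0.06 rad), along the rail (0.15 rad); pin and arm at rest (x of eye_mid in the frame of jig between 0.082 and 0.118 m and y of eye_mid in the frame of jig between -0.006 and 0.006 m and z of eye_mid in the frame of jig between 0.026 and 0.038 m and z of pin in the frame of jig below 0.016 m and horizontal distance between pin and eye_mid below 0.005 m and angle between pin's own z axis and vertical below 0.08 rad and angle between clamp_arm's own z axis and vertical below 0.06 rad and angle between the x axis of clamp_arm and the x axis of jig, either way round below 0.15 rad and linear speed of each of pin, clamp_arm below 0.01 m/s); the robot touches nothing.
It fails at once if the clamp arm, once its eye is at the bracket, is forced against the bracket or jig with more than 30 N (x of eye_mid in the frame of jig above 0.078 m and contact force between clamp_arm and jig above 30 N).
It fails at once if the pin is forced against the jig or bracket with more than 50 N (contact force between pin and jig above 50 N).
It fails at once if the other pin or another thing on the bench is moved by more than 20 mm (distance of any of spare_pin, angle_long, angle_short, hammer, brush, tin, magnet from where it was at the start of the episode above 0.02 m).
It also fails if it takes over 67 s, if anything falls off the work surface, if the arm or the gripper's body presses on something with over 40 N, if the wrist force passes 120 N, or if a joint passes its speed limit or range.

ROBOT

A 6-joint arm with a two-finger parallel gripper is mounted at the origin on the work surface. World frame = base frame: x ahead of the robot, y to its left, z up, the work surface at z = 0. Lengths are in m, angles in rad, forces in N, time in s.
With the tool pointing down it reaches from about 0.35 to 0.725 m from the base axis. Payload 4.3 kg.
Tool frame: the origin (TCP) lies on the mounting face of the last link; the fingertips stand robot.tip_reach ahead of it and the grasp point (between the pads) lies 155 mm ahead of it (robot.tip_reach is the distance from the TCP to the fingertips, in m); z points along the fingers, y is the line along which they close (so a half turn about z gives the same grasp; the last joint's range is limited). The gripper opens to 85 mm and grips with 20 to 120 N. Pads are 22 mm wide; open, the fingers measure 114 mm over their backs; the gripper's body (76 mm by 85 mm) begins 54 mm behind the grasp point. The pads swing forward as they close: fully open they stand 13 mm farther back than shut.
Start: joints at [1, 0.377, 0.081, 1.274, 0, 1.46], TCP at [0.256, 0.515, 0.405] pointing down, gripper open.
Joint ranges: [-2.72, 2.72], [-0.84, 1.66], [-1.02, 1.22], [-1.77, 2.12], [-1.37, 1.28], [-3.14, 3.14]. Speed limits (rad/s): [2.57, 2.57, 3.14, 3.14, 3.14, 3.14].

INTERFACE

Orientations are given as a unit quaternion [w, x, y, z].
In Python, from station import robot gives the robot as it stands.
- The arm moves only by the shell command python3 -m inch 'ROWS'. ROWS is JSON, a list of rows, each an object with "claw": the opening in per cent of the stroke, from 0 (shut) to 100 (fully open); "translation": the shift along the tool's x, y, z in m, a list of three; "twist": the turn about the tool's z in rad. In form: [{"claw": claw, "translation": [x, y, z], "twist": twist}, ...]. A call has 1 to 5 rows; each row shifts and turns the commanded pose from where the row before left it, along the tool's axes as they then stand; what a row does not reach is not made up. A row lasts 1/10 s, in which the tool goes at most 50 mm and 8.59 degrees, less where a joint would pass 70% of its speed; a pose out of reach is approached as far as the arm can. A call with a gripper value outside its range is refused whole. The fingers move at their own pace and stop on an object; the grip force is fixed at half the most. Time passes only in rows, so rows that do not move let the fingers close. It gives the time, the measured TCP pose, the force, the opening and the grip force at its end, in the units of the state.
- robot.state(): the state, without advancing time (a new reading comes with each control period).
- robot.grab_frame(name): name is "scene" or "top" or "wrist"; returns the picture (420x560x3 uint8, blue, green, red); there is no depth.
- robot.camera_model(name): a dict with "camera_matrix" (3x3 intrinsics, pixels), "k1" (the pictures are not rectified: a ray, as slopes to the right and down, at radius r is drawn at 1 + k1 r^2 times it, then the intrinsics apply), "R" (3x3) and "t" (3): a world point X has camera coordinates R X + t. Camera axes: x right, y down, z forward; pixel columns grow to the right and rows downward; lengths in m; the calibration is good to about 2 mm. A picture is of the moment at which its call begins: read the wrist's pose just before it. camera_model takes no time and is no camera call; for the wrist camera it gives the pose at the moment of the call.
- robot.finish_job(): hands the job in; it is judged then, once.
The state is a dict: "time": time; "joints": joint angles; "qd": joint speeds; "tau": joint torques, N m; "eef_pos": TCP position; "tcp_rot": TCP orientation; "contact_force": force on the tool from outside, world axes, zero at the start; "torque": the same for the moment, N m; "opening": finger opening in m; "gripper_force": force on a finger pad.
Only numpy, scipy, OpenCV 4.12 (cv2) and the standard library are available. Lean on these libraries where they do the work, as an engineer would, in place of code of your own. Each camera call takes 0.05 s, during which the arm holds its last target. There are 200 camera calls.

## Working session

There is one attempt and no reset: what is moved stays moved. The work goes in short steps, Python scripts to look and compute and a shell command to move; the robot and the scene stay as the last step left them, time stands still between calls to the robot, and variables do not carry over. Pictures are saved under pics/ and viewed, at most 13 in all, crops included, and the job is handed in when it is done.

```bash
ls; mkdir -p pics
python3 - <<'E'
from station import robot
import cv2
print(robot.state(), robot.tip_reach)
for n in("scene","top"):
    cv2.imwrite(f"pics/{n}0.png",cv2.resize(robot.grab_frame(n),(800,600)))
    print(n,robot.camera_model(n))
E
```

```text
pics
{'time': 0.0, 'joints': array([9.99683588e-01, 3.78057835e-01, 7.96341761e-02, 1.27440904e+00,
       9.94703272e-06, 1.46048765e+00]), 'qd': array([ 0.00122809, -0.00024795,  0.00094054,  0.00236303,  0.00135279,
       -0.00026942]), 'tau': array([-8.77302264e-04, -4.63609672e+01,  2.69873464e+01,  2.08247529e-02,
       -8.26481983e-05,  7.09621801e-07]), 'eef_pos': array([0.25551609, 0.51476739, 0.40376672]), 'tcp_rot': array([-3.44921883e-04,  2.28368837e-01,  9.73574156e-01, -9.57996811e-04]), 'contact_force': array([-1.1609481 ,  0.08600885,  0.87304097]), 'torque': array([-0.00536689,  0.05221965,  0.0009407 ]), 'gripper_force': 0.0, 'opening': 0.08557919886316394} 0.1734
scene {'camera_matrix': array([[381.81058711,   0.        , 276.29073784],
       [  0.        , 381.81058711, 206.17599792],
       [  0.        ,   0.        ,   1.        ]]), 'k1': -0.02573971962858153, 'R': array([[ 0.4828195 ,  0.87562832, -0.01266372],
       [ 0.62015717, -0.35209181, -0.70102528],
       [-0.61829638,  0.33061518, -0.71302398]]), 't': array([-0.24895833, -0.27289986,  1.52384991])}
top {'camera_matrix': array([[523.20153764,   0.        , 273.31204075],
       [  0.        , 523.20153764, 212.89544003],
       [  0.        ,   0.        ,   1.        ]]), 'k1': -0.13458770271753773, 'R': array([[ 0.01481601, -0.99988163, -0.00414854],
       [-0.98822933, -0.0140113 , -0.15233673],
       [ 0.15226057,  0.00635673, -0.98831994]]), 't': array([-0.016725  ,  0.56175753,  1.42981431])}
```

View pics/top0.png

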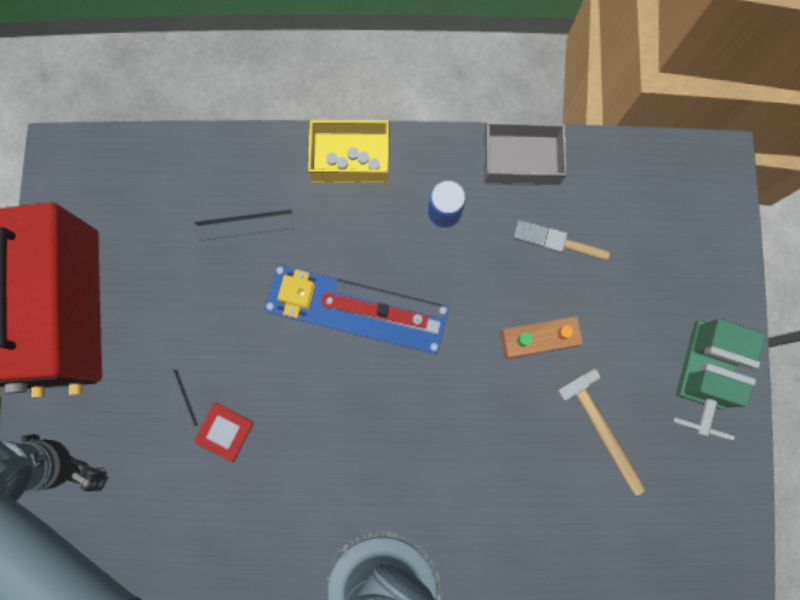

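View pics/scene0.png

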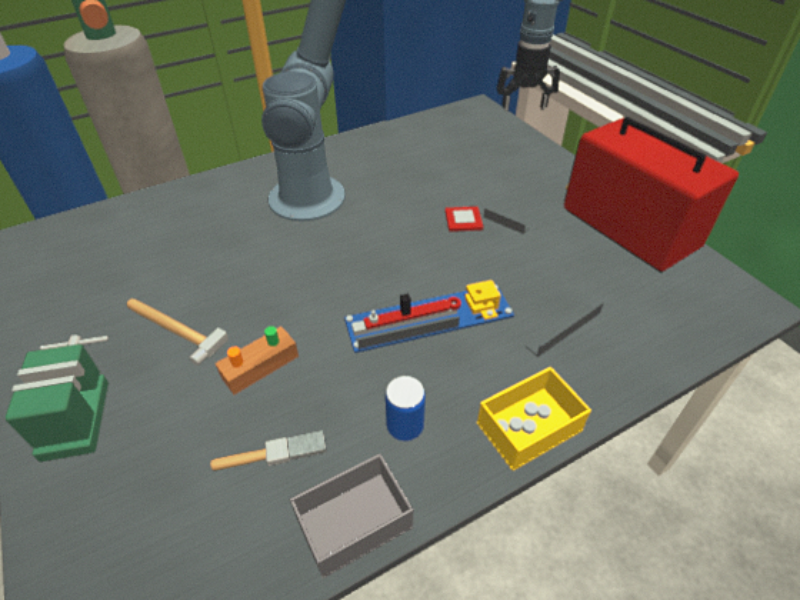

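The top view (in 800x600 px) shows the bracket bore at about (300,292), eye at (328,300), post at (383,310), nut at (417,319), green knob at (526,340) and orange knob at (567,332). The workpiece lies above the rail in the picture. The scene view agrees.

```bash
cat > h.py <<'E'
import numpy as np, cv2
from station import robot
def ray(cm,px):
    K=np.array(cm["camera_matrix"]);d=np.array([(px[0]-K[0,2])/K[0,0],(px[1]-K[1,2])/K[1,1]]);s=d.copy()
    for _ in range(20): s=d/(1+cm["k1"]*(s@s))
    R=np.array(cm["R"]);return -R.T@cm["t"],R.T@np.array([s[0],s[1],1])
def pt(cm,px,z):
    c,d=ray(cm,px);return c+d*(z-c[2])/d[2]
def proj(cm,X):
    p=np.array(cm["R"])@np.array(X)+cm["t"];s=p[:2]/p[2];s=s*(1+cm["k1"]*(s@s))
    K=cm["camera_matrix"];return np.array([K[0][0]*s[0]+K[0][2],K[1][1]*s[1]+K[1][2]])
def tool():
    s=robot.state();w,x,y,z=s["tcp_rot"]
    from scipy.spatial.transform import Rotation as Ro
    return np.array(s["eef_pos"]),Ro.from_quat([x,y,z,w]).as_matrix(),s
E
python3 - <<'E'
from h import *
cm=robot.camera_model("top")
for n,p,z in [("bolt",(280,270),.012),("bolt",(443,310),.012),("bolt",(433,347),.012),("bolt",(270,307),.012),("bore",(300,292),.053),("eye",(328,300),.038),("post",(383,310),.086),("nut",(417,319),.064),("green",(526,340),.082),("orange",(567,332),.082)]:
    print(n,pt(cm,np.array(p)*.7,z).round(4))
p,R,s=tool();print(p,R.round(3));print(robot.camera_model("wrist"))
print(np.linalg.inv(R)@(np.array([0.45,0.02,.405])-p))
E
```

```text
bolt [0.6338 0.2174 0.012 ]
bolt [ 0.5563 -0.1142  0.012 ]
bolt [ 0.4814 -0.0946  0.012 ]
bolt [0.5574 0.2348 0.012 ]
bore [0.582  0.1696 0.053 ]
eye [0.5692 0.1153 0.038 ]
post [0.5438 0.0052 0.086 ]
nut [ 0.5303 -0.0606  0.064 ]
green [ 0.4903 -0.2689  0.082 ]
orange [ 0.5066 -0.3485  0.082 ]
[0.25552675 0.51481166 0.40382616] [[-0.896  0.445 -0.001]
 [ 0.445  0.896 -0.002]
 [ 0.    -0.002 -1.   ]]
{'camera_matrix': array([[333.64315637,   0.        , 278.88455274],
       [  0.        , 333.64315637, 206.19442232],
       [  0.        ,   0.        ,   1.        ]]), 'k1': 0.001395182696505661, 'R': array([[ 0.44430267,  0.89587266, -0.00270382],
       [ 0.85437224, -0.42280895,  0.3021269 ],
       [ 0.26952403, -0.13654586, -0.95326388]]), 't': array([-0.57456022, -0.03945797,  0.37917818])}
[-0.39422118 -0.35671993 -0.00059551]
```

```bash
r='{"claw":100,"translation":[-0.0405,-0.0274,0],"twist":0}'; python3 -m inch '[{"claw":100,"translation":[-0.0405,-0.0274,0],"twist":0},{"claw":100,"translation":[-0.0405,-0.0274,0],"twist":0},{"claw":100,"translation":[-0.0405,-0.0274,0],"twist":0},{"claw":100,"translation":[-0.0405,-0.0274,0],"twist":0},{"claw":100,"translation":[-0.0405,-0.0274,0],"twist":0}]'
python3 -m inch '[{"claw":100,"translation":[-0.0405,-0.0274,0],"twist":0},{"claw":100,"translation":[-0.0405,-0.0274,0],"twist":0},{"claw":100,"translation":[-0.0405,-0.0274,0],"twist":0},{"claw":100,"translation":[-0.0405,-0.0274,0],"twist":0},{"claw":100,"translation":[-0.0405,-0.0274,0],"twist":0}]'
python3 -m inch '[{"claw":100,"translation":[-0.0405,-0.0274,0],"twist":0},{"claw":100,"translation":[-0.0405,-0.0274,0],"twist":0},{"claw":100,"translation":[0,0,0],"twist":0.1486},{"claw":100,"translation":[0,0,0],"twist":0.1486},{"claw":100,"translation":[0,0,0],"twist":0.1486}]'
python3 -m inch '[{"claw":100,"translation":[0,0,0],"twist":0.1486},{"claw":100,"translation":[0,0,0],"twist":0.1486},{"claw":100,"translation":[0,0,0],"twist":0.1486},{"claw":100,"translation":[0,0,0],"twist":0.1486},{"claw":100,"translation":[0,0,0],"twist":0.1486}]'
python3 -m inch '[{"claw":100,"translation":[0,0,0],"twist":0.1486},{"claw":100,"translation":[0,0,0],"twist":0},{"claw":100,"translation":[0,0,0],"twist":0}]'
python3 - <<'E'
from h import *
p,R,s=tool();cm=robot.camera_model("wrist");print(p,R.round(4),s["contact_force"],s["joints"])
cv2.imwrite("pics/w1.png",robot.grab_frame("wrist"))
for n,X in [("post",(.5438,.0052,.086)),("eye",(.5692,.1153,.038)),("bore",(.582,.1696,.053)),("nut",(.5303,-.0606,.064))]: print(n,proj(cm,X))
E
```

```text
time: 0.6
eef_pos: [0.3765, 0.3005, 0.4044]
tcp_rot: [-0.0, 0.228, 0.974, -0.0]
contact_force: [1.6, 0.3, 0.3]
opening: 0.0853
gripper_force: 0.0
time: 1.1
eef_pos: [0.497, 0.0876, 0.4044]
tcp_rot: [-0.0, 0.228, 0.974, 0.0]
contact_force: [0.6, 0.7, 0.2]
opening: 0.0857
gripper_force: 0.0
time: 1.6
eef_pos: [0.5448, 0.0037, 0.404]
tcp_rot: [-0.001, 0.441, 0.897, -0.0]
contact_force: [-0.4, -0.1, 0.3]
opening: 0.0856
gripper_force: 0.0
time: 2.1
eef_pos: [0.5446, 0.0044, 0.4041]
tcp_rot: [-0.0, 0.737, 0.676, -0.0]
contact_force: [0.3, 0.5, -1.0]
opening: 0.0856
gripper_force: 0.0
time: 2.4
eef_pos: [0.5447, 0.0045, 0.4044]
tcp_rot: [-0.0, 0.782, 0.624, -0.0]
contact_force: [-0.4, -0.9, -0.3]
opening: 0.0852
gripper_force: 0.0
[0.54465838 0.00445245 0.40436871] [[ 2.225e-01  9.749e-01 -7.000e-04]
 [ 9.749e-01 -2.225e-01  2.000e-04]
 [ 0.000e+00 -7.000e-04 -1.000e+00]] [-0.43320877 -0.94463    -0.26849632] [-1.08332837e-01  3.15385808e-01 -8.84327307e-03  1.24729226e+00
  1.12079273e-04  1.68679803e+00]
post [277.59343104 191.70514556]
eye [278.0753355   59.71818867]
bore [278.46119042 -15.53573318]
nut [279.22129784 250.08077583]
```

View pics/w1.png

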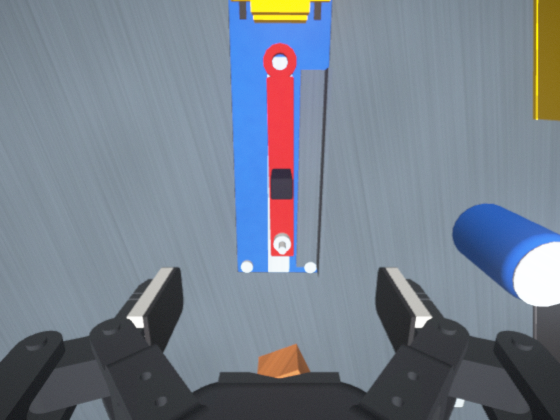

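The wrist view shows the eye at (280,62), post at (282,183), nut (282,243) and the two near bolts at (247,267) and (310,267). The arm is almost aligned with the gripper.

Run:
```python
from h import *
p,R,s=tool();cm=robot.camera_model("wrist")
im=cv2.imread("pics/w1.png").astype(int);b,g,r=im[...,0],im[...,1],im[...,2]
blk=(im.max(2)<60);print("post px",[np.where(blk[160:205,265:300].any(a))[0][[0,-1]]+o for a,o in((0,265),(1,160))])
for y in range(166,204,4): print(y,im[y,282].tolist(),end=" ")
print()
O=p+R[:,2]*.155
J=lambda X:(R.T@(X-p)).round(4)
for n,q,z in [("eye",(280,62),.038),("nut",(282.3,243.5),.064),("post",(282,177),.086),("b1",(247,267),.012),("b2",(310,267),.012),("railL",(268,270),.026),("railR",(289,270),.026),("yl",(247,10),.053),("yr",(313,10),.053)]: X=pt(cm,q,z);print(n,X.round(4),"tool",J(X))
red=(r>130)&(g<60)&(b<60)
for y in (85,110,135,160,215): c=np.where(red[y])[0];print(y,c.min(),c.max(),J(pt(cm,((c.min()+c.max())/2,y),.038)))
blue=(b>120)&(r<60)
for y in (40,60,): c=np.where(blue[y])[0];c=c[(c>200)&(c<350)];print(y,c.min(),c.max(),J(pt(cm,((c.min()+c.max())/2,y),.010)))
```

```text
post px [array([289, 289]), array([171, 171])]
166 [70, 63, 240] 170 [64, 48, 54] 174 [63, 46, 53] 178 [69, 54, 60] 182 [83, 68, 72] 186 [81, 68, 73] 190 [81, 67, 70] 194 [75, 63, 66] 198 [75, 63, 84] 202 [72, 66, 241] 
eye [0.5707 0.113  0.038 ] tool [0.1116 0.0013 0.3665]
nut [ 0.535  -0.0543  0.064 ] tool [-0.0594  0.0038  0.3405]
post [0.5506 0.0173 0.086 ] tool [0.0139 0.0031 0.3185]
b1 [ 0.4821 -0.0976  0.012 ] tool [-0.1134 -0.038   0.3925]
b2 [ 0.5561 -0.1144  0.012 ] tool [-0.1134  0.0378  0.3924]
railL [ 0.508  -0.0998  0.026 ] tool [-0.1098 -0.0123  0.3785]
railR [ 0.5318 -0.1052  0.026 ] tool [-0.1098  0.0121  0.3785]
yl [0.5521 0.1573 0.053 ] tool [ 0.1507 -0.0267  0.3515]
yr [0.6065 0.1449 0.053 ] tool [0.1507 0.0291 0.3514]Traceback (most recent call last):
  File "<stdin>", line 11, in <module>
    return umr_minimum(a, axis, None, out, keepdims, initial, where)
ValueError: zero-size array to reduction operation minimum which has no identity
```

```bash
python3 -m inch '[{"claw":100,"translation":[0.0015,0.0005,0.046],"twist":0},{"claw":100,"translation":[0,0,0.046],"twist":0},{"claw":100,"translation":[0,0,0.046],"twist":0},{"claw":100,"translation":[0,0,0.035],"twist":0},{"claw":100,"translation":[0,0,0.01],"twist":0}]'
python3 -m inch '[{"claw":0,"translation":[0,0,0],"twist":0},{"claw":0,"translation":[0,0,0],"twist":0},{"claw":0,"translation":[0,0,0],"twist":0},{"claw":0,"translation":[0,0,0],"twist":0},{"claw":0,"translation":[0,0,0],"twist":0}]'
python3 -m inch '[{"claw":0,"translation":[0,0,0],"twist":0},{"claw":0,"translation":[0,0,0],"twist":0},{"claw":0,"translation":[0,0,0],"twist":0}]'
python3 - <<'E'
from h import *
cm=robot.camera_model("wrist")
cv2.imwrite("pics/w2.png",robot.grab_frame("wrist"));p,R,s=tool();print(p,s["time"],s["contact_force"],s["opening"])
E
```

```text
time: 2.95
eef_pos: [0.5432, 0.0061, 0.2176]
tcp_rot: [-0.003, 0.782, 0.623, -0.003]
contact_force: [-1.0, 0.0, 0.6]
opening: 0.0854
gripper_force: 0.0
time: 3.45
eef_pos: [0.5465, 0.0058, 0.2235]
tcp_rot: [0.001, 0.783, 0.622, 0.001]
contact_force: [-1.2, 1.0, 5.5]
opening: 0.0195
gripper_force: 60.2
time: 3.75
eef_pos: [0.5465, 0.0057, 0.2235]
tcp_rot: [0.001, 0.783, 0.622, 0.001]
contact_force: [-0.2, 0.7, 5.9]
opening: 0.0193
gripper_force: 60.5
[0.54653568 0.00572475 0.22345352] 3.8 [-0.70455695  1.11253502  5.26170021] 0.019094074419619772
```

View pics/w2.png

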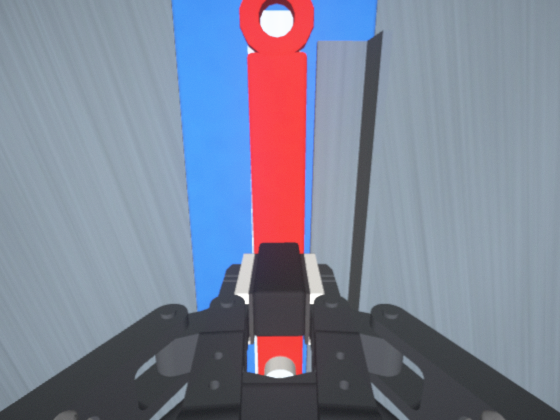

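Arm gripped; the eye is at (277,17), and a sliver of rail shows left of the arm near (249,50), so it sits slightly off the line. I measure that.

```bash
python3 - <<'E'
from h import *
p,R,s=tool();cm=robot.camera_model("wrist")
im=cv2.imread("pics/w2.png").astype(int);b,g,r=im[...,0],im[...,1],im[...,2]
red=(r>150)&(g<90)&(b<90);blue=(b>140)&(r<90);wh=(im.min(2)>150)
J=lambda X:(R.T@(X-p))[:2].round(4)
for y in (60,100,150,200,230):
    c=np.where(red[y])[0];c=c[(c>230)&(c<330)];w=np.where(wh[y,225:c.min()+1])[0]+225
    bl=np.where(blue[y])[0]; print(y,c.min(),c.max(),"arm",J(pt(cm,((c.min()+c.max()+1)/2,y),.038)),"railL",J(pt(cm,(w.min(),y),.026)) if len(w) else None, "blueL",J(pt(cm,(bl.min(),y),.010)))
print(J(pt(cm,(277,17),.038)),R.round(4))
E
python3 -m inch '[{"claw":0,"translation":[0,0,-0.002],"twist":0},{"claw":0,"translation":[0,0,0],"twist":0}]'
```

```text
60 248 305 arm [ 0.0944 -0.0003] railL None blueL [ 0.0973 -0.0506]
100 250 305 arm [0.0782 0.0001] railL None blueL [ 0.0782 -0.0502]
150 252 304 arm [0.0564 0.0003] railL None blueL [ 0.0524 -0.0504]
200 253 303 arm [0.0325 0.0003] railL [ 0.0289 -0.0139] blueL [ 0.0242 -0.0505]
230 254 303 arm [0.0171 0.0006] railL [ 0.0123 -0.0138] blueL [ 0.0059 -0.0508]
[ 0.1106 -0.0003] [[ 2.255e-01  9.742e-01  3.300e-03]
 [ 9.743e-01 -2.255e-01 -2.000e-04]
 [ 6.000e-04  3.300e-03 -1.000e+00]]
time: 4.0
eef_pos: [0.5452, 0.0058, 0.2235]
tcp_rot: [-0.0, 0.783, 0.622, -0.0]
contact_force: [-0.6, -0.0, 1.3]
opening: 0.0191
gripper_force: 60.2
```

```bash
python3 -m inch '[{"claw":0,"translation":[0.01,0,0],"twist":0},{"claw":0,"translation":[0.01,0,0],"twist":0},{"claw":0,"translation":[0.01,0,0],"twist":0},{"claw":0,"translation":[0.008,0,0],"twist":0},{"claw":0,"translation":[0,0,0],"twist":0}]'
python3 -m inch '[{"claw":0,"translation":[0.003,0,0],"twist":0},{"claw":0,"translation":[0.002,0,0],"twist":0},{"claw":0,"translation":[0,0,0],"twist":0}]'
python3 - <<'E'
from h import *
cm=robot.camera_model("top");a=robot.grab_frame("top");cv2.imwrite("pics/t2.png",cv2.resize(a[170:260,170:330],(800,450),interpolation=cv2.INTER_CUBIC));p,R,s=tool();print(p,s["contact_force"],s["torque"])
E
```

```text
time: 4.5
eef_pos: [0.5544, 0.0444, 0.2235]
tcp_rot: [-0.0, 0.782, 0.623, 0.0]
contact_force: [-0.7, 1.6, -3.3]
opening: 0.0192
gripper_force: 59.2
time: 4.8
eef_pos: [0.5553, 0.0479, 0.2235]
tcp_rot: [-0.0, 0.783, 0.622, 0.0]
contact_force: [-0.1, 0.3, -4.1]
opening: 0.0194
gripper_force: 59.1
[0.55521902 0.04774103 0.22354019] [ 0.41006461  1.56054296 -3.76982815] [-0.01358426  0.01399178  0.00652251]
```

View pics/t2.png

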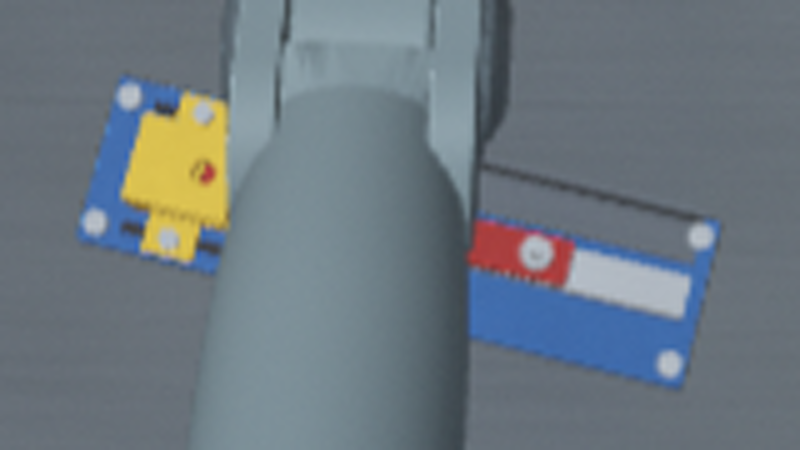

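```bash
python3 -m inch '[{"claw":0,"translation":[0.002,0,0.001],"twist":0},{"claw":0,"translation":[0.002,0,0],"twist":0},{"claw":0,"translation":[0.002,0,0],"twist":0},{"claw":0,"translation":[0,0,0],"twist":0}]'
python3 -m inch '[{"claw":0,"translation":[0.002,0,0],"twist":0},{"claw":0,"translation":[0.001,0,0],"twist":0},{"claw":0,"translation":[0,0,0],"twist":0}]'
python3 - <<'E'
from h import *
cm=robot.camera_model("top")
B=pt(cm,(170+203/5,170+172/5),.053);p,R,s=tool();print(B,(R.T@(B-p))[:2],s["contact_force"])
E
```

```text
time: 5.25
eef_pos: [0.5573, 0.0533, 0.2235]
tcp_rot: [0.001, 0.783, 0.622, 0.001]
contact_force: [-0.8, -2.4, 4.4]
opening: 0.0193
gripper_force: 60.2
time: 5.55
eef_pos: [0.558, 0.0562, 0.2235]
tcp_rot: [0.001, 0.783, 0.622, 0.0]
contact_force: [-1.8, -3.9, 4.6]
opening: 0.0192
gripper_force: 60.3
[0.58205182 0.16789962 0.053     ] [ 0.11433898 -0.00213445] [-1.84752957 -3.85802789  4.62557058]
```

```bash
python3 -m inch '[{"claw":0,"translation":[0.001,0,-0.0005],"twist":0},{"claw":0,"translation":[0,0,0],"twist":0}]'
python3 -m inch '[{"claw":0,"translation":[0.001,0,0],"twist":0},{"claw":0,"translation":[0,0,0],"twist":0}]'
python3 -m inch '[{"claw":0,"translation":[0.001,0,0],"twist":0},{"claw":0,"translation":[0,0,0],"twist":0}]'
```

```text
time: 5.75
eef_pos: [0.558, 0.0575, 0.2235]
tcp_rot: [0.0, 0.783, 0.622, 0.001]
contact_force: [-0.3, -2.6, 2.8]
opening: 0.0197
gripper_force: 60.1
time: 5.95
eef_pos: [0.5581, 0.0584, 0.2235]
tcp_rot: [0.0, 0.783, 0.622, 0.0]
contact_force: [-0.3, -3.3, 3.7]
opening: 0.0192
gripper_force: 60.2
time: 6.15
eef_pos: [0.5583, 0.0593, 0.2235]
tcp_rot: [0.0, 0.783, 0.622, 0.0]
contact_force: [0.1, -4.8, 6.0]
opening: 0.019
gripper_force: 60.4
```

```bash
python3 -m inch '[{"claw":0,"translation":[0.001,0,-0.0005],"twist":0},{"claw":0,"translation":[0,0,0],"twist":0}]'
python3 -m inch '[{"claw":0,"translation":[0.001,0,0],"twist":0},{"claw":0,"translation":[0,0,0],"twist":0}]'
python3 - <<'E'
from h import *
a=robot.grab_frame("top");cv2.imwrite("pics/t3.png",cv2.resize(a[185:225,190:235],(540,480),interpolation=cv2.INTER_CUBIC))
p,R,s=tool();print(p,R[:,0],s["contact_force"],s["torque"])
E
```

```text
time: 6.35
eef_pos: [0.5582, 0.0603, 0.2235]
tcp_rot: [0.0, 0.783, 0.622, -0.0]
contact_force: [0.5, -4.2, 2.2]
opening: 0.019
gripper_force: 59.9
time: 6.55
eef_pos: [0.5583, 0.0607, 0.2236]
tcp_rot: [0.001, 0.783, 0.622, -0.001]
contact_force: [-0.2, -7.3, 3.3]
opening: 0.0193
gripper_force: 60.1
[0.55831152 0.06072646 0.2235322 ] [ 0.2262924   0.97405712 -0.00211616] [-0.17172888 -6.89357994  1.64760954] [-1.22739288 -0.07916966 -0.1688177 ]
```

View pics/t3.png

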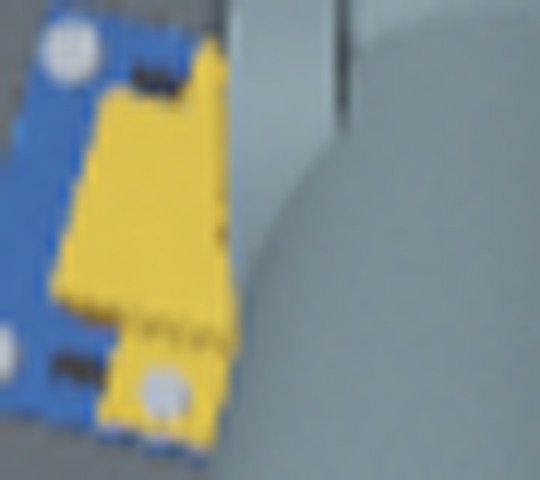

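The robot now hides the bore from the top camera, so I go on by feel.

```bash
for i in 1; do python3 -m inch '[{"claw":0,"translation":[0.0007,0,0],"twist":0},{"claw":0,"translation":[0,0,0],"twist":0}]'; done
python3 -m inch '[{"claw":0,"translation":[0.0007,0,0],"twist":0},{"claw":0,"translation":[0,0,0],"twist":0}]'
python3 - <<'E'
from h import *
p,R,s=tool();print(p,s["contact_force"],s["torque"])
E
```

```text
time: 6.8
eef_pos: [0.5584, 0.061, 0.2236]
tcp_rot: [0.001, 0.783, 0.622, -0.001]
contact_force: [-0.8, -9.0, 3.4]
opening: 0.0193
gripper_force: 60.2
time: 7.0
eef_pos: [0.5585, 0.0614, 0.2237]
tcp_rot: [0.001, 0.783, 0.622, -0.002]
contact_force: [-0.9, -10.6, 4.6]
opening: 0.0191
gripper_force: 60.2
[0.55848813 0.06135063 0.22367163] [ -0.91866964 -10.59247807   4.61775606] [-1.84584276  0.09514481 -0.22782232]
```

```bash
python3 -m inch '[{"claw":0,"translation":[0.001,0,-0.0003],"twist":0},{"claw":0,"translation":[0,0,0],"twist":0}]'
python3 -m inch '[{"claw":0,"translation":[0.001,0,0],"twist":0},{"claw":0,"translation":[0,0,0],"twist":0}]'
python3 -m inch '[{"claw":0,"translation":[0.001,0,0],"twist":0},{"claw":0,"translation":[0,0,0],"twist":0}]'
python3 - <<'E'
from h import *
p,R,s=tool();print(p,p+R[:,2]*.155,s["contact_force"],s["torque"])
E
```

```text
time: 7.2
eef_pos: [0.5586, 0.0618, 0.2238]
tcp_rot: [0.002, 0.783, 0.621, -0.002]
contact_force: [-1.4, -13.2, 2.2]
opening: 0.0191
gripper_force: 60.0
time: 7.4
eef_pos: [0.5587, 0.0621, 0.2238]
tcp_rot: [0.003, 0.784, 0.621, -0.003]
contact_force: [-0.7, -15.7, 4.3]
opening: 0.0195
gripper_force: 60.3
time: 7.6
eef_pos: [0.5587, 0.0625, 0.2238]
tcp_rot: [0.003, 0.784, 0.621, -0.004]
contact_force: [-2.7, -18.7, 5.7]
opening: 0.0194
gripper_force: 60.5
[0.55874026 0.06253706 0.22383608] [0.55837834 0.06096951 0.06884443] [ -2.66685293 -18.72219294   5.69093081] [-3.10672824  0.31538022 -0.12905791]
```

```bash
python3 -m inch '[{"claw":0,"translation":[-0.003,0,0],"twist":0},{"claw":0,"translation":[0,0,0],"twist":0},{"claw":100,"translation":[0,0,0],"twist":0},{"claw":100,"translation":[0,0,0],"twist":0},{"claw":100,"translation":[0,0,0],"twist":0}]'
python3 -m inch '[{"claw":100,"translation":[0,0,0],"twist":0},{"claw":100,"translation":[0,0,0],"twist":0},{"claw":100,"translation":[0,0,-0.03],"twist":0},{"claw":100,"translation":[0,0,-0.045],"twist":0},{"claw":100,"translation":[0.03,0,-0.035],"twist":0}]'
python3 -m inch '[{"claw":100,"translation":[0.05,0,0],"twist":0},{"claw":100,"translation":[0,0,0],"twist":0},{"claw":100,"translation":[0,0,0],"twist":0}]'
python3 - <<'E'
from h import *
p,R,s=tool();cm=robot.camera_model("wrist");a=robot.grab_frame("wrist")
cv2.imwrite("pics/w3f.png",a);print(p,R.round(4).tolist())
u,v=proj(cm,(.582,.168,.053));print(u,v);u=int(u);v=int(v)
u0=max(u-70,0);v0=max(v-60,0);print(u0,v0);cv2.imwrite("pics/w3.png",cv2.resize(a[v0:v0+120,u0:u0+140],None,fx=5,fy=5,interpolation=cv2.INTER_CUBIC))
E
```

```text
time: 8.1
eef_pos: [0.5584, 0.0634, 0.2235]
tcp_rot: [-0.001, 0.782, 0.623, 0.0]
contact_force: [-0.1, 0.3, 0.0]
opening: 0.0619
gripper_force: 0.0
time: 8.6
eef_pos: [0.5653, 0.0902, 0.3359]
tcp_rot: [0.0, 0.784, 0.621, -0.0]
contact_force: [2.0, 0.2, 0.1]
opening: 0.0852
gripper_force: 0.0
time: 8.9
eef_pos: [0.5767, 0.1418, 0.3338]
tcp_rot: [-0.0, 0.782, 0.623, -0.0]
contact_force: [-0.5, -0.7, -1.2]
opening: 0.0853
gripper_force: 0.0
[0.57668796 0.14176678 0.33383115] [[0.2231, 0.9748, -0.0001], [0.9748, -0.2231, -0.0001], [-0.0001, -0.0001, -1.0]]
277.4780171745358 171.22848311631753
207 111
```

View pics/w3.png

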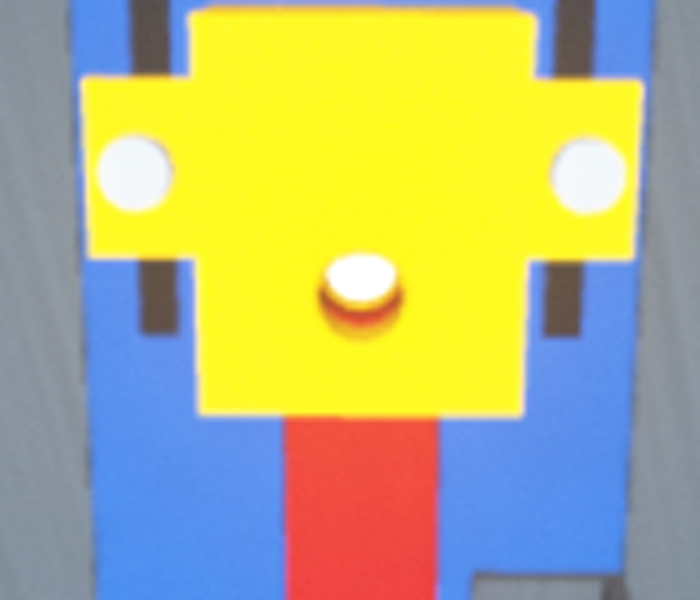

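The close view shows the bore (crop 361,296) with the eye's wall and the white insert visible symmetrically through it, so the eye is home. Next, the pin.

```bash
python3 -m inch '[{"claw":100,"translation":[-0.0465,0.0008,0],"twist":0},{"claw":100,"translation":[-0.0465,0.0008,0],"twist":0},{"claw":100,"translation":[-0.0465,0.0008,0],"twist":0},{"claw":100,"translation":[-0.0465,0.0008,0],"twist":0},{"claw":100,"translation":[-0.0465,0.0008,0],"twist":0}]'
python3 -m inch '[{"claw":100,"translation":[-0.0465,0.0008,0],"twist":0},{"claw":100,"translation":[-0.0465,0.0008,0],"twist":0},{"claw":100,"translation":[-0.0465,0.0008,0],"twist":0},{"claw":100,"translation":[-0.0465,0.0008,0],"twist":0},{"claw":100,"translation":[0,0,0],"twist":0}]'
python3 -m inch '[{"claw":100,"translation":[0,0,0],"twist":0},{"claw":100,"translation":[0,0,0],"twist":0}]'
python3 - <<'E'
from h import *
cm=robot.camera_model("wrist");p,R,s=tool();a=robot.grab_frame("wrist")
cv2.imwrite("pics/w4.png",a);print(p,R.round(3).tolist())
hsv=cv2.cvtColor(a,cv2.COLOR_BGR2HSV);m=cv2.inRange(hsv,(45,120,60),(80,255,255));ys,xs=np.where(m);print(xs.min(),xs.max(),ys.min(),ys.max(),len(xs),proj(cm,(.4903,-.2689,.082)))
E
```

```text
time: 9.45
eef_pos: [0.5266, -0.0894, 0.3333]
tcp_rot: [-0.001, 0.783, 0.622, -0.001]
contact_force: [1.0, -0.7, -0.2]
opening: 0.0854
gripper_force: 0.0
time: 9.95
eef_pos: [0.4871, -0.2744, 0.3333]
tcp_rot: [0.0, 0.786, 0.619, -0.001]
contact_force: [-0.2, 0.5, 0.3]
opening: 0.0851
gripper_force: 0.0
time: 10.15
eef_pos: [0.4889, -0.2682, 0.3334]
tcp_rot: [-0.001, 0.783, 0.622, 0.0]
contact_force: [0.5, 0.4, -0.2]
opening: 0.086
gripper_force: 0.0
[ 0.48885528 -0.26818807  0.3334461 ] [[0.226, 0.974, -0.001], [0.974, -0.226, 0.001], [0.001, -0.001, -1.0]]
268 301 189 231 1124 [281.0248601 218.5008253]
```

View pics/w4.png

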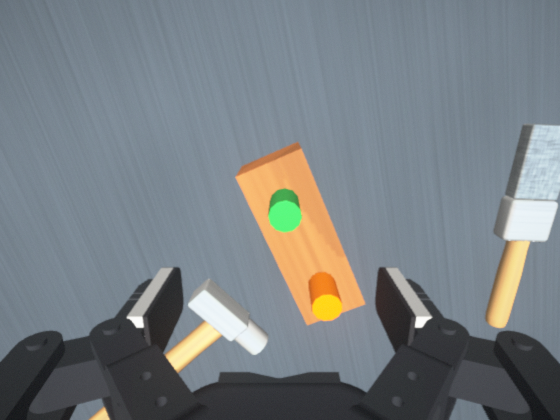

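Green knob top centre at (285,215.5); orange one at (326,306), well clear of the fingers.

```bash
python3 - <<'E'
from h import *
cm=robot.camera_model("wrist");p,R,s=tool()
X=pt(cm,(285,215.5),.082);print("pin",X,R.T@(X-p))
E
python3 - <<'E'
# bore from w3: camera model rebuilt from the relative pose tool->camera now and the pose then
from h import *
cm=robot.camera_model("wrist");p,R,s=tool()
Rr=np.array(cm["R"])@R; tr=np.array(cm["R"])@p+cm["t"]
p3=np.array([0.57668796,0.14176678,0.33383115]);R3=np.array([[0.2231,0.9748,-0.0001],[0.9748,-0.2231,-0.0001],[-0.0001,-0.0001,-1.0]])
c3=dict(cm);c3["R"]=Rr@R3.T;c3["t"]=tr-c3["R"]@p3
for q in((361,296),(361,413),(198,413),(524,413)): B=pt(c3,(207+q[0]/5,111+q[1]/5),.053);print(q,B,R3.T@(B-p3))
E
```

```text
pin [ 0.49386536 -0.26702833  0.082     ] [0.0015252  0.00473385 0.25158746]
(361, 296) [0.5834685  0.16849636 0.053     ] [0.02759681 0.00067438 0.2808278 ]
(361, 413) [0.57938459 0.15059368 0.053     ] [0.00923416 0.00068748 0.28083   ]
(198, 413) [0.554802   0.15620094 0.053     ] [ 0.00921575 -0.02452661  0.2808319 ]
(524, 413) [0.60396174 0.14498738 0.053     ] [0.00925231 0.02589605 0.2808281 ]
```

```bash
python3 -m inch '[{"claw":100,"translation":[0.0015,0.0047,0.04],"twist":0},{"claw":100,"translation":[0,0,0.04],"twist":0},{"claw":100,"translation":[0,0,0.0225],"twist":0},{"claw":100,"translation":[0,0,0.002],"twist":0},{"claw":100,"translation":[0,0,0],"twist":0}]'
python3 -m inch '[{"claw":0,"translation":[0,0,0],"twist":0},{"claw":0,"translation":[0,0,0],"twist":0},{"claw":0,"translation":[0,0,0],"twist":0},{"claw":0,"translation":[0,0,0],"twist":0},{"claw":0,"translation":[0,0,0],"twist":0}]'
python3 -m inch '[{"claw":0,"translation":[0,0,0],"twist":0},{"claw":0,"translation":[0,0,-0.01],"twist":0},{"claw":0,"translation":[0,0,-0.03],"twist":0},{"claw":0,"translation":[0,0,-0.035],"twist":0},{"claw":0,"translation":[0,0,-0.035],"twist":0}]'
python3 -m inch '[{"claw":0,"translation":[0,0,0],"twist":0},{"claw":0,"translation":[0,0,0],"twist":0}]'
python3 - <<'E'
from h import *
p,R,s=tool();a=robot.grab_frame("wrist")
cv2.imwrite("pics/w5.png",a[180:400,160:400]);print(p,R.round(4).tolist(),s["contact_force"],s["opening"])
D=np.array([.583,.1685,p[2]])-p;print((R.T@D).round(4))
E
```

```text
time: 10.7
eef_pos: [0.4945, -0.2671, 0.2295]
tcp_rot: [-0.001, 0.782, 0.623, -0.0]
contact_force: [0.1, 0.5, 0.6]
opening: 0.0856
gripper_force: 0.0
time: 11.2
eef_pos: [0.4947, -0.2686, 0.2304]
tcp_rot: [0.001, 0.783, 0.622, 0.0]
contact_force: [-1.6, 0.3, 4.6]
opening: 0.0225
gripper_force: 58.5
time: 11.7
eef_pos: [0.4939, -0.2681, 0.3405]
tcp_rot: [-0.001, 0.783, 0.622, -0.0]
contact_force: [0.4, -0.5, -1.7]
opening: 0.0221
gripper_force: 59.0
time: 11.9
eef_pos: [0.4946, -0.2685, 0.3404]
tcp_rot: [0.001, 0.783, 0.622, 0.0]
contact_force: [-0.1, 0.2, -1.6]
opening: 0.0221
gripper_force: 59.1
[ 0.49460821 -0.26850056  0.34039934] [[0.2255, 0.9742, 0.0017], [0.9742, -0.2255, -0.0011], [-0.0007, 0.0019, -1.0]] [-0.07223906  0.190504   -1.56696049] 0.02205444309449598
[ 4.457e-01 -1.240e-02 -3.000e-04]
```

View pics/w5.png

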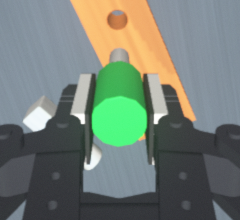

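The pin hangs upright in the pads (knob top centre ≈ crop (119,119), tip at ≈ (119,52)). I work out its offset in the tool.

Run:
```python
from h import *
cm=robot.camera_model("wrist");p,R,s=tool();a=cv2.imread("pics/w5.png")
m=cv2.inRange(cv2.cvtColor(a,cv2.COLOR_BGR2HSV),(45,80,40),(85,255,255));ys,xs=np.where(m);print(xs.min(),xs.max(),ys.min(),ys.max())
top=np.where(m[110])[0];print(top.min(),top.max())
for k in range(44,66,3): print(k,a[k,119].tolist(),end=" ")
print()
zt=p[2]-.1484
for r in (29,): 
  v=ys.max()
  c=((xs.min()+xs.max()+1)/2+160,v+180)
  E=pt(cm,c,zt);print("top rear edge in tool",R.T@(E-p)," centre x = this +.012")
T=pt(cm,(160+119,180+50),p[2]-.2244);print("tip",R.T@(T-p))
```

```text
90 148 61 146
91 146
44 [113, 187, 249] 47 [140, 182, 234] 50 [170, 177, 181] 53 [172, 180, 184] 56 [174, 181, 185] 59 [173, 183, 184] 62 [88, 179, 75] 65 [86, 177, 71] 
top rear edge in tool [-0.01075113  0.00081245  0.14839498]  centre x = this +.012
tip [0.00152168 0.00055024 0.22440028]
```

```bash
python3 -m inch '[{"claw":0,"translation":[0.0494,-0.0014,0],"twist":0},{"claw":0,"translation":[0.0494,-0.0014,0],"twist":0},{"claw":0,"translation":[0.0494,-0.0014,0],"twist":0},{"claw":0,"translation":[0.0494,-0.0014,0],"twist":0},{"claw":0,"translation":[0.0494,-0.0014,0],"twist":0}]'
python3 -m inch '[{"claw":0,"translation":[0.0494,-0.0014,0],"twist":0},{"claw":0,"translation":[0.0494,-0.0014,0],"twist":0},{"claw":0,"translation":[0.0494,-0.0014,0],"twist":0},{"claw":0,"translation":[0.0494,-0.0014,0],"twist":0},{"claw":0,"translation":[0,0,0.03],"twist":0}]'
python3 -m inch '[{"claw":0,"translation":[0,0,0.015],"twist":0},{"claw":0,"translation":[0,0,0],"twist":0},{"claw":0,"translation":[0,0,0],"twist":0}]'
python3 - <<'E'
from h import *
p,R,s=tool();a=robot.grab_frame("wrist")
cv2.imwrite("pics/w6.png",cv2.resize(a[150:330,180:380],None,fx=3,fy=3,interpolation=cv2.INTER_CUBIC));print(p,R.round(4).tolist(),s["contact_force"])
D=np.array([.583,.1685,p[2]])-p;print((R.T@D).round(4), "tip z",p[2]-.2244)
E
```

```text
time: 12.45
eef_pos: [0.5424, -0.0241, 0.3374]
tcp_rot: [-0.001, 0.783, 0.622, -0.001]
contact_force: [-0.0, -0.4, -1.0]
opening: 0.0221
gripper_force: 59.1
time: 12.95
eef_pos: [0.584, 0.1736, 0.3111]
tcp_rot: [0.0, 0.78, 0.625, 0.004]
contact_force: [1.2, -0.7, 0.1]
opening: 0.0219
gripper_force: 59.1
time: 13.25
eef_pos: [0.5816, 0.1674, 0.2931]
tcp_rot: [-0.001, 0.783, 0.622, -0.002]
contact_force: [0.1, -0.8, -0.2]
opening: 0.0227
gripper_force: 59.1
[0.5815839  0.16743787 0.29311813] [[0.2256, 0.9742, -0.0035], [0.9742, -0.2256, -0.0006], [-0.0014, -0.0033, -1.0]] [ 0.06570504 -0.79718479 -0.23678195]
[ 0.0014  0.0011 -0.    ] tip z 0.06871812877908784
```

View pics/w6.png

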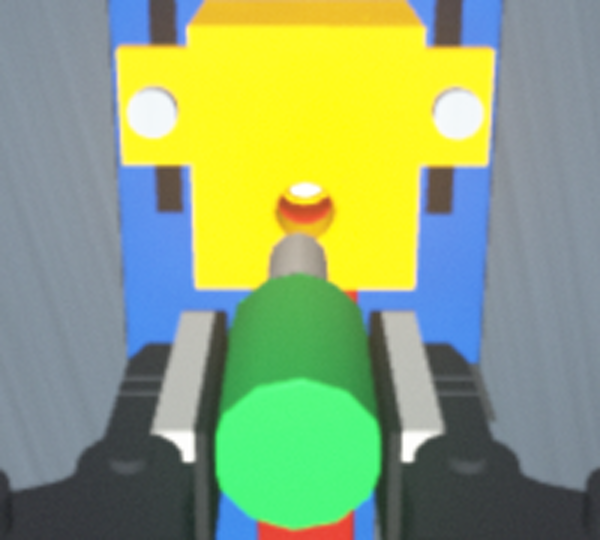

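The bore shows at crop (305,210), the pin's tip front edge at (298,233). I compare both in the tool frame.

Run:
```python
from h import *
cm=robot.camera_model("wrist");p,R,s=tool()
J=lambda q,z:(R.T@(pt(cm,(180+q[0]/3,150+q[1]/3),z)-p)).round(4)
print("bore",J((305,210),.053),"tip edge",J((298,233),p[2]-.2244),"tip via eye axis",J((298.5,300),p[2]-.2244+.04))
print("knob top rear edge",J((298,530),p[2]-.1484),"knob L/R",J((217,455),p[2]-.1484),J((381,455),p[2]-.1484))
```

```text
bore [0.002  0.0023 0.2413] tip edge [0.0031 0.0007 0.2244] tip via eye axis [0.0068 0.0008 0.1844]
knob top rear edge [-0.0111  0.0007  0.1484] knob L/R [ 0.0009 -0.0102  0.1484] [0.0009 0.0119 0.1484]
```

```bash
python3 -m inch '[{"claw":0,"translation":[0.001,0.0011,0.004],"twist":0},{"claw":0,"translation":[0,0,0.005],"twist":0},{"claw":0,"translation":[0,0,0.004],"twist":0},{"claw":0,"translation":[0,0,0],"twist":0}]'
python3 -m inch '[{"claw":0,"translation":[0,0,0.003],"twist":0},{"claw":0,"translation":[0,0,0.002],"twist":0},{"claw":0,"translation":[0,0,0],"twist":0}]'
python3 -m inch '[{"claw":0,"translation":[0,0,0.003],"twist":0},{"claw":0,"translation":[0,0,0.002],"twist":0},{"claw":0,"translation":[0,0,0],"twist":0}]'
```

```text
time: 13.7
eef_pos: [0.5834, 0.1682, 0.2809]
tcp_rot: [-0.0, 0.783, 0.622, -0.0]
contact_force: [-0.6, -0.9, -0.5]
opening: 0.0218
gripper_force: 59.1
time: 14.0
eef_pos: [0.5835, 0.1684, 0.2762]
tcp_rot: [-0.0, 0.783, 0.622, -0.0]
contact_force: [-1.0, 0.1, -1.3]
opening: 0.0223
gripper_force: 59.1
time: 14.3
eef_pos: [0.5835, 0.1684, 0.2711]
tcp_rot: [-0.0, 0.783, 0.622, -0.0]
contact_force: [1.3, -0.0, -0.7]
opening: 0.0222
gripper_force: 59.1
```

```bash
python3 -m inch '[{"claw":0,"translation":[0,0,0.002],"twist":0},{"claw":0,"translation":[0,0,0.002],"twist":0},{"claw":0,"translation":[0,0,0],"twist":0}]'
python3 -m inch '[{"claw":0,"translation":[0,0,0.002],"twist":0},{"claw":0,"translation":[0,0,0.002],"twist":0},{"claw":0,"translation":[0,0,0],"twist":0}]'
python3 -m inch '[{"claw":0,"translation":[0,0,0.002],"twist":0},{"claw":0,"translation":[0,0,0.002],"twist":0},{"claw":0,"translation":[0,0,0],"twist":0}]'
```

```text
time: 14.6
eef_pos: [0.5835, 0.1684, 0.2671]
tcp_rot: [-0.0, 0.783, 0.622, -0.0]
contact_force: [-0.2, 0.8, -1.0]
opening: 0.0222
gripper_force: 59.1
time: 14.9
eef_pos: [0.5836, 0.1684, 0.2631]
tcp_rot: [-0.0, 0.783, 0.622, -0.0]
contact_force: [-0.4, -0.5, -0.4]
opening: 0.0222
gripper_force: 59.1
time: 15.2
eef_pos: [0.5836, 0.1684, 0.2591]
tcp_rot: [-0.0, 0.783, 0.622, -0.0]
contact_force: [-0.3, 0.6, -1.1]
opening: 0.0219
gripper_force: 59.2
```

```bash
python3 -m inch '[{"claw":0,"translation":[0,0,0.002],"twist":0},{"claw":0,"translation":[0,0,0.002],"twist":0},{"claw":0,"translation":[0,0,0],"twist":0}]'
python3 -m inch '[{"claw":0,"translation":[0,0,0.002],"twist":0},{"claw":0,"translation":[0,0,0.002],"twist":0},{"claw":0,"translation":[0,0,0],"twist":0}]'
python3 -m inch '[{"claw":0,"translation":[0,0,0.0015],"twist":0},{"claw":0,"translation":[0,0,0.0015],"twist":0},{"claw":0,"translation":[0,0,0],"twist":0}]'
```

```text
time: 15.5
eef_pos: [0.5836, 0.1684, 0.2551]
tcp_rot: [-0.0, 0.783, 0.622, -0.0]
contact_force: [-0.5, -0.6, -0.4]
opening: 0.0219
gripper_force: 59.2
time: 15.8
eef_pos: [0.5836, 0.1684, 0.2512]
tcp_rot: [-0.0, 0.783, 0.622, -0.0]
contact_force: [-1.0, -1.1, -2.7]
opening: 0.0223
gripper_force: 59.2
time: 16.1
eef_pos: [0.5836, 0.1684, 0.2484]
tcp_rot: [-0.0, 0.783, 0.622, -0.0]
contact_force: [-2.0, 0.1, 0.0]
opening: 0.0221
gripper_force: 59.3
```

Tip at the insert now; push gently through.

```bash
python3 -m inch '[{"claw":0,"translation":[0,0,0.001],"twist":0},{"claw":0,"translation":[0,0,0.001],"twist":0},{"claw":0,"translation":[0,0,0],"twist":0}]'
python3 -m inch '[{"claw":0,"translation":[0,0,0.001],"twist":0},{"claw":0,"translation":[0,0,0.001],"twist":0},{"claw":0,"translation":[0,0,0],"twist":0}]'
python3 -m inch '[{"claw":0,"translation":[0,0,0.001],"twist":0},{"claw":0,"translation":[0,0,0.001],"twist":0},{"claw":0,"translation":[0,0,0],"twist":0}]'
```

```text
time: 16.4
eef_pos: [0.5836, 0.1684, 0.2475]
tcp_rot: [0.0, 0.783, 0.622, 0.0]
contact_force: [-3.4, -0.4, 6.0]
opening: 0.0222
gripper_force: 59.9
time: 16.7
eef_pos: [0.5836, 0.1685, 0.2456]
tcp_rot: [0.0, 0.783, 0.622, 0.0]
contact_force: [-3.7, -0.3, 7.2]
opening: 0.0223
gripper_force: 60.0
time: 17.0
eef_pos: [0.5836, 0.1684, 0.2436]
tcp_rot: [0.0, 0.783, 0.622, 0.0]
contact_force: [-3.5, -0.3, 7.1]
opening: 0.0219
gripper_force: 60.0
```

```bash
python3 -m inch '[{"claw":0,"translation":[0,0,0.001],"twist":0},{"claw":0,"translation":[0,0,0.001],"twist":0},{"claw":0,"translation":[0,0,0],"twist":0}]'
python3 -m inch '[{"claw":0,"translation":[0,0,0.001],"twist":0},{"claw":0,"translation":[0,0,0.001],"twist":0},{"claw":0,"translation":[0,0,0],"twist":0}]'
python3 -m inch '[{"claw":0,"translation":[0,0,0.001],"twist":0},{"claw":0,"translation":[0,0,0],"twist":0}]'
python3 -m inch '[{"claw":0,"translation":[0,0,0.001],"twist":0},{"claw":0,"translation":[0,0,0],"twist":0}]'
```

```text
time: 17.3
eef_pos: [0.5836, 0.1684, 0.2416]
tcp_rot: [0.0, 0.783, 0.622, 0.0]
contact_force: [-4.4, -0.7, 6.8]
opening: 0.0225
gripper_force: 60.0
time: 17.6
eef_pos: [0.5835, 0.1684, 0.2396]
tcp_rot: [0.0, 0.783, 0.622, 0.0]
contact_force: [-4.8, -0.1, 6.7]
opening: 0.0223
gripper_force: 60.0
time: 17.8
eef_pos: [0.5836, 0.1684, 0.2387]
tcp_rot: [0.0, 0.783, 0.622, 0.0]
contact_force: [-4.1, -0.9, 6.1]
opening: 0.0218
gripper_force: 60.0
time: 18.0
eef_pos: [0.5835, 0.1684, 0.2376]
tcp_rot: [0.0, 0.783, 0.622, 0.0]
contact_force: [-4.3, -0.6, 7.5]
opening: 0.0221
gripper_force: 60.0
```

```bash
python3 -m inch '[{"claw":0,"translation":[0,0,0.0007],"twist":0},{"claw":0,"translation":[0,0,0],"twist":0}]'
python3 -m inch '[{"claw":0,"translation":[0,0,0.0007],"twist":0},{"claw":0,"translation":[0,0,0],"twist":0}]'
```

```text
time: 18.2
eef_pos: [0.5835, 0.1684, 0.2375]
tcp_rot: [0.0, 0.783, 0.622, 0.0]
contact_force: [-4.6, -0.3, 9.8]
opening: 0.0219
gripper_force: 60.4
time: 18.4
eef_pos: [0.5835, 0.1685, 0.2374]
tcp_rot: [0.0, 0.783, 0.622, 0.001]
contact_force: [-6.9, -0.4, 14.5]
opening: 0.0219
gripper_force: 60.8
```

Home: the force rises with no further travel. Relax and let go.

```bash
python3 -m inch '[{"claw":0,"translation":[0,0,-0.001],"twist":0},{"claw":100,"translation":[0,0,0],"twist":0},{"claw":100,"translation":[0,0,0],"twist":0},{"claw":100,"translation":[0,0,0],"twist":0},{"claw":100,"translation":[0,0,0],"twist":0}]'
python3 -m inch '[{"claw":100,"translation":[0,0,0],"twist":0},{"claw":100,"translation":[0,0,-0.03],"twist":0},{"claw":100,"translation":[0,0,-0.045],"twist":0},{"claw":100,"translation":[0,0,-0.04],"twist":0},{"claw":100,"translation":[-0.04,0,0],"twist":0}]'
python3 -m inch '[{"claw":100,"translation":[-0.03,0,0],"twist":0},{"claw":100,"translation":[0,0,0],"twist":0},{"claw":100,"translation":[0,0,0],"twist":0}]'
python3 - <<'E'
from h import *
cm=robot.camera_model("wrist");p,R,s=tool();a=robot.grab_frame("wrist");cv2.imwrite("pics/w7.png",a);print(p)
print(proj(cm,(.5834,.1685,.089)),proj(cm,(.5834,.1685,.053)))
E
```

```text
time: 18.9
eef_pos: [0.5838, 0.1684, 0.2359]
tcp_rot: [0.0, 0.783, 0.622, 0.0]
contact_force: [-0.2, -0.0, 0.5]
opening: 0.0788
gripper_force: 0.0
time: 19.4
eef_pos: [0.5777, 0.1322, 0.358]
tcp_rot: [0.003, 0.781, 0.624, 0.006]
contact_force: [1.2, -0.9, 0.4]
opening: 0.0857
gripper_force: 0.0
time: 19.7
eef_pos: [0.5679, 0.0998, 0.3511]
tcp_rot: [-0.0, 0.783, 0.622, 0.0]
contact_force: [0.6, 0.9, -0.1]
opening: 0.0853
gripper_force: 0.0
[0.56786988 0.09981373 0.35113123]
[277.67834725 112.56733299] [277.89154566 110.88976527]
```

View pics/w7.png

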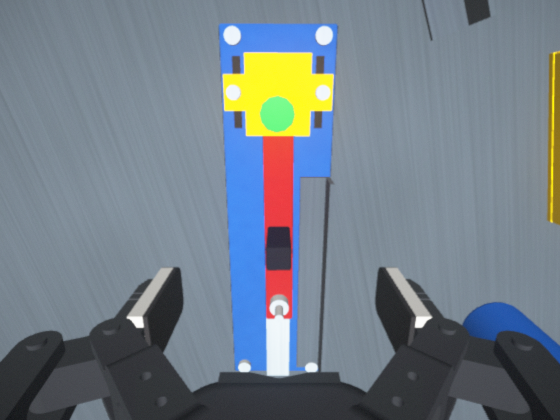

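The green knob sits on the bracket at (277,114), where predicted, with the arm straight along its rail and the gripper clear.

```bash
python3 -c "
from station import robot
print(robot.finish_job())"
```

```text
the job is handed in; nothing more can be done
None
```

The clamp arm is seated against the stop and pinned, with the knob on the bracket, and I have let go and handed the job in after about 20 s; highest forces felt at the wrist were about 19 N for the arm and 16 N for the pin, and I got no verdict back.

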